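# Un-nest the pantry bins, fill the lower one and stack the other on top

### The job

The white pantry bin has been put away nested inside the blue one. Lift it out, stand the red-lidded spice tin upright on the floor of the blue bin, then turn the white bin end for end and put it back so that it stacks squarely on the blue bin's rim above the tin, their orange tabs at opposite ends. Leave the blue bin standing where it is and do not disturb the green-lidded tin, the oil bottle or the mug.

Things in the scene. Friction and masses are not known exactly. Their poses are not given: they have to be found in the camera images.
- blue_bin: Blue open stack-nest pantry bin, loose, upright on the counter at any yaw; 190 long (x) x 64 wide (y) x 80 mm high, about 160 g. Origin: centre of its underside; x points to the end with the orange tab, z up. Stepped: a narrow tub up to a shoulder 42 mm high, above it a wider band, 168 x 58 mm inside, with side walls 3 mm and end walls 11 mm thick.
- blue_bin_floor (a point): Middle of the blue bin's inner floor, 3 mm above its underside. The tub there is 154 x 44 mm inside, 160 x 50 mm outside.
- blue_bin_seat (a point): Where the middle of the white bin's underside lies when it is properly stacked: on the blue bin's vertical axis, 70 mm above its underside, 10 mm below its rim. The upper tub then reaches 10 mm into the lower mouth with 4 mm play all round. Merely nested (same facing) the upper underside is only 42 mm above the lower one.
- white_bin: White bin of the blue one's shape, size, mass and axes. It starts nested in it, same facing, underside 42 mm and rim 122 mm above the counter: 38 mm of its band shows above the blue rim and can be gripped from above across its 64 mm width. The counter at the robot's right (x 0.53, y -0.27 m, 105 mm around) is always free for setting it down meanwhile.
- white_bin_tab (a point): Centre of the top of the white bin's orange tab, 89.5 mm from the bin's middle along +x, at rim height. Feet stick out of the tub's ends, undersides 10 mm above the bin's: two at the orange end, one at the plain end. Slots in the end walls (two beside the tab, one in the plain end) let feet of the same facing sink in; turned end for end the feet land on the walls.
- red_tin: Round aluminium spice tin with a red lid, 34 mm diameter, 58 mm tall, about 70 g, loose, standing on the counter. Origin: centre of its underside, z up.
- green_tin: The same tin with a green lid: a bystander, to be left alone. Origin: centre of its underside, z up.
- oil_bottle: Dark green glass oil bottle, 66 mm diameter, 240 mm tall, standing at the robot's left: a bystander. Origin: centre of its underside, z up.
- mug: White mug, 76 mm diameter, 85 mm high: a bystander. Origin: centre of its underside, z up.
Not all that is in view belongs to the job. Of the things shaped like the blue_bin, the blue one is meant. Leave any purple look-alike of the red_tin alone.

How it is judged:
By the outcome, as a careful person would: the job done as asked, in the order asked, and still so for the second after the job is handed in, with the robot touching nothing.
It also fails if it takes over 72 s, if anything falls off the work surface, if the arm or the gripper's body presses on something with over 40 N, if the wrist force passes 120 N, or if a joint passes its speed limit or range.

### The arm

A 7-joint arm with a two-finger parallel gripper is mounted at the origin on the work surface. World frame = base frame: x ahead of the robot, y to its left, z up, the work surface at z = 0. Lengths are in m, angles in rad, forces in N, time in s.
With the tool pointing down it reaches from about 0.4 to 0.85 m from the base axis. Payload 10.4 kg.
Tool frame: the origin (TCP) lies at the very end of the fingers, on their centre line; the grasp point (between the pads) lies 19 mm behind it; z points along the fingers, x is the direction in which the jaws open and shut, and the axes are right-handed (so a half turn about z gives the same grasp; the last joint's range is limited). The gripper opens to 87 mm and grips with 3 to 60 N. Pads are 19 mm wide; open, the fingers measure 117 mm over their backs; the gripper's body (75 mm by 190 mm) begins 51 mm behind the grasp point.
Start: joints at [1.123, 0.332, -0.065, 1.46, 0.022, 1.35, -0.088], TCP at [0.258, -0.569, 0.193] pointing down, gripper open.
Joint ranges: [-2.6, 2.6], [-0.5, 2.12], [-1.47, 1.34], [0.16, 2.42], [-1.27, 4.41], [0.06, 2.06], [-2.6, 2.6]. Speed limits (rad/s): [2.22, 2.22, 2.79, 2.79, 3.14, 3.14, 3.14].

### API

Orientations are given as a unit quaternion [x, y, z, w].
In Python, from bench import bot gives the robot as it stands.
- The arm moves only by the shell command python3 -m crank 'ROWS' [OPENING] [FORCE]. ROWS is JSON, a list of rows, each an object with "xyz": the shift along the world's x, y, z in mm, a list of three; "yaw": the turn about the world's z in degrees. A call has 1 to 8 rows; each row is the pose to reach, as a shift and turn from the pose commanded when the call began; what a row does not reach only later rows make up. A row lasts 1/12 s, in which the tool goes at most 41.7 mm and 7.16 degrees, less where a joint would pass 70% of its speed; a pose out of reach is approached as far as the arm can. A call with a gripper value outside its range is refused whole. OPENING is the finger opening in mm, from 0 to 87, set as the call begins (- or left out, the last holds). The fingers move at their own pace and stop on an object; FORCE is the grip in N (left out, the last holds). Time passes only in rows, so rows that repeat a pose let the fingers close. It gives the time, the measured TCP pose, the force and the opening at its end, in the units of the state.
- bot.get_obs(): the state, without advancing time (a new reading comes with each control period).
- bot.get_image(name): name is "side" or "top"; returns a dict with "image" (384x512x3 uint8, red, green, blue), "z_map" (384x512 float32, m along the optical axis (not along the pixel's ray), 0 where there is no reading), "K" (3x3 intrinsics, pixels), "k1" (the pictures are not rectified: a ray, as slopes to the right and down, at radius r is drawn at 1 + k1 r^2 times it, then the intrinsics apply), "cam_to_world" (4x4, takes a point from camera to world coordinates). Camera axes: x right, y down, z forward; pixel columns grow to the right and rows downward; lengths in m; the calibration is good to about 2 mm. A picture is of the moment at which its call begins.
- bot.close_job(): hands the job in, once; it reports no verdict.
Trained networks look in the newest picture that a camera, given by its name, has taken for a name from the list of things; names that differ only in an ending like _2 or _b are one class to them, and where a whole thing is asked for, a point or a joint stands for the part that bears it (a point fixed in the world has none). Each returns a list of dicts, best first, with "conf" (0 to 1); they miss things now and then, are a little off and sometimes report something else, mostly with a low value. They report only what shows in the picture. A call takes as long as a camera call. They do not tell look-alikes from the thing itself.
- bot.spot_in(camera, name): "location" ([column, row] in pixels, amid what is visible of it).
The state is a dict: "time": time; "joint_pos": joint angles; "joint_vel": joint speeds; "tau": joint torques, N m; "ee_pos": TCP position; "eef_rot": TCP orientation; "force": force on the tool from outside, world axes, zero at the start; "ft_torque": the same for the moment, N m; "grip_width": finger opening in m.
Only numpy, scipy, OpenCV 4.12 (cv2) and the standard library are available. Lean on these libraries where they do the work, as an engineer would, in place of code of your own. Each camera call takes 0.05 s, during which the arm holds its last target.

## Working session

There is one attempt and no reset: what is moved stays moved. The work goes in short steps, Python scripts to look and compute and a shell command to move; the robot and the scene stay as the last step left them, time stands still between calls to the robot, and variables do not carry over. Pictures are saved under pics/ and viewed, and the job is handed in when it is done.

```bash
mkdir -p pics; ls
python3 - <<'E'
from bench import bot
import cv2, numpy as np, pickle
o=bot.get_obs(); print(o)
for n in ["side","top"]:
    d=bot.get_image(n); cv2.imwrite(f"pics/{n}0.png",d["image"][:,:,::-1]); pickle.dump(d,open(f"{n}0.pkl","wb"))
    print(n,d["K"],d["k1"],d["cam_to_world"])
    for t in ["blue_bin","white_bin","red_tin","green_tin","white_bin_tab"]:
        print(t,bot.spot_in(n,t))
E
```

```text
pics
{'time': 0.0, 'joint_pos': array([ 1.12336886,  0.33285743, -0.06467453,  1.46097681,  0.02161851,
        1.34987388, -0.08850904]), 'joint_vel': array([-9.44887605e-04,  1.09466369e-03, -5.28827758e-04, -1.44340233e-03,
       -5.35318272e-04,  3.30118348e-05,  1.35477768e-04]), 'tau': array([-7.29572967e-04, -6.23258972e+01,  2.40881578e-02, -3.89897847e+01,
       -6.13720785e-02,  3.98255582e-02,  1.30072376e-04]), 'ee_pos': array([ 0.25739498, -0.56905976,  0.19264597]), 'eef_rot': array([ 8.40284542e-01, -5.42145169e-01, -6.20367332e-04, -3.44962248e-04]), 'force': array([-0.49969929, -0.14076851, -0.1544333 ]), 'ft_torque': array([ 0.02564119, -0.02055747,  0.04807596]), 'grip_width': 0.08747612727560068}
side [[387.95216195   0.         248.80800318]
 [  0.         387.95216195 188.28728192]
 [  0.           0.           1.        ]] -0.11384732102372505 [[ 0.92740902 -0.2730834   0.25561292  0.35754088]
 [-0.37404727 -0.67512171  0.63584536 -0.48148784]
 [-0.00106898 -0.68530004 -0.72826006  0.75808884]
 [ 0.          0.          0.          1.        ]]
blue_bin [{'lo
[... 303 characters left out ...]
b [{'location': [233.9, 180.7], 'conf': 0.75}]
top [[434.15300637   0.         266.60182076]
 [  0.         434.15300637 196.79488544]
 [  0.           0.           1.        ]] -0.11998889702068372 [[-6.93675318e-03 -9.94919382e-01  1.00435576e-01  4.65040298e-01]
 [-9.99974903e-01  7.04637715e-03  7.36771941e-04  6.01978339e-02]
 [-1.44073563e-03 -1.00427944e-01 -9.94943291e-01  1.34505235e+00]
 [ 0.00000000e+00  0.00000000e+00  0.00000000e+00  1.00000000e+00]]
blue_bin [{'location': [183.0, 240.4], 'conf': 0.66}]
white_bin []
red_tin [{'location': [320.8, 233.9], 'conf': 0.46}]
green_tin [{'location': [316.3, 195.8], 'conf': 0.65}]
white_bin_tab [{'location': [243.3, 207.1], 'conf': 0.8}]
```

View pics/side0.png

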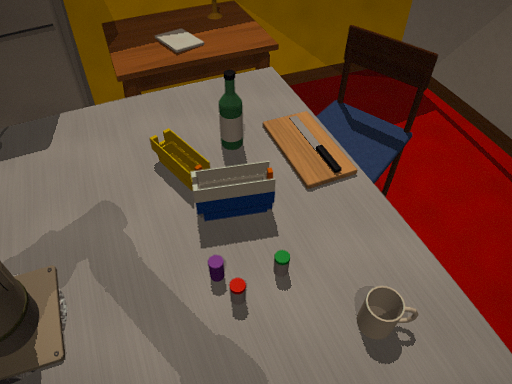

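View pics/top0.png

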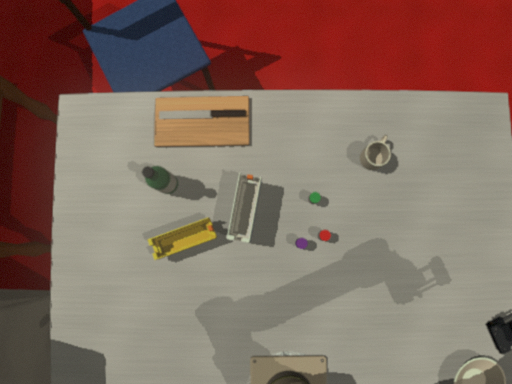

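The side view shows the purple look-alike tin at (216,268), the red tin at (238,290) and the green tin at (282,262). The white/blue bin stack is at (233,190) with its orange tab at (269,173). The yellow look-alike bin is at (180,157) and the mug at (380,312). In the top view the stack is at (245,208), its tab at the upper end (249,177), and the red tin is at (325,235). Next I measure from the depth maps.

```bash
cat > h.py <<'E'
import numpy as np, cv2
def cloud(d):
    z=d["z_map"]; K=d["K"]; h,w=z.shape
    v,u=np.mgrid[0:h,0:w].astype(float)
    dist=np.array([d["k1"],0,0,0,0.])
    p=cv2.undistortPoints(np.stack([u.ravel(),v.ravel()],1).reshape(-1,1,2),K,dist,None,None,None).reshape(h,w,2) if False else cv2.undistortPoints(np.stack([u.ravel(),v.ravel()],1).reshape(-1,1,2),K,dist).reshape(h,w,2)
    P=np.stack([p[...,0]*z,p[...,1]*z,z],-1)
    T=d["cam_to_world"]; W=P@T[:3,:3].T+T[:3,3]
    W[z<=0]=np.nan
    return W
def mask(d,kind):
    hsv=cv2.cvtColor(d["image"],cv2.COLOR_RGB2HSV); H,S,V=[hsv[...,i].astype(int) for i in range(3)]
    return {"red":((H<5)|(H>174))&(S>170)&(V>90),"green":(H>50)&(H<75)&(S>120)&(V>60),"purple":(H>130)&(H<160)&(S>100),
     "blue":(H>105)&(H<128)&(S>120)&(V>40),"orange":(H>=5)&(H<16)&(S>190)&(V>130),"white":(S<60)&(V>120)}[kind]
def rect(pts):
    return cv2.minAreaRect((pts[:,:2]*1000).astype(np.float32))
E
python3 - <<'E'
import pickle,numpy as np,cv2
from h import *
for n in ["side","top"]:
    d=pickle.load(open(f"{n}0.pkl","rb")); W=cloud(d)
    on=(W[...,0]>0.3)&(W[...,0]<0.85)&(abs(W[...,1])<0.5)&(W[...,2]>-0.02)
    t=W[on&(W[...,2]<0.01)]; print(n,"table z",np.median(t[:,2]))
    for k in ["red","green","purple"]:
        p=W[mask(d,k)&on&(W[...,2]>0.02)&(W[...,2]<.08)]
        if len(p): 
            top=p[p[:,2]>np.percentile(p[:,2],90)-.006]
            print(k,len(p),"max z",np.percentile(p[:,2],95),"top",cv2.minEnclosingCircle((top[:,:2]*1000).astype(np.float32)),np.median(top,0))
    b=on&(W[...,2]>0.108)&(W[...,2]<0.135)&(W[...,0]<.7)&(W[...,1]>-0.05)&(W[...,1]<.2)
    p=W[b]; print("rim",len(p),np.median(p[:,2]),rect(p), rect(p[abs(p[:,2]-np.median(p[:,2]))<.006]))
    p=W[mask(d,"orange")&on&(W[...,2]>.1)]; print("tab",len(p),np.median(p,0) if len(p) else 0)
    p=W[mask(d,"blue")&on]; print("blue",len(p),p.min(0),p.max(0))
    im=d["image"][:,:,::-1]
d=pickle.load(open("side0.pkl","rb")); im=d["image"][130:315,130:330,::-1]
cv2.imwrite("pics/crop0.png",cv2.resize(im,None,fx=3.2,fy=3.2,interpolation=cv2.INTER_CUBIC))
E
```

```text
side table z 0.00042487511952749024
red 180 max z 0.06032363983052932 top ((481.4491271972656, -110.21634674072266), 16.20687484741211) [ 0.48128769 -0.10967149  0.05871431]
green 155 max z 0.06113839246553763 top ((594.5458984375, -81.50911712646484), 16.45879364013672) [ 0.59401841 -0.08300202  0.05843982]
purple 275 max z 0.06083765599528925 top ((458.16650390625, -40.5212287902832), 16.51249885559082) [ 0.45740611 -0.04176877  0.05920498]
rim 954 0.11738335073452905 ((559.7020263671875, 126.80096435546875), (67.9249038696289, 190.01707458496094), 79.56871795654297) ((559.729248046875, 127.2034912109375), (67.85305786132812, 190.05621337890625), 79.29769897460938)
tab 22 [0.64743814 0.11025151 0.12232251]
blue 1329 [0.4639527  0.07648691 0.00131714] [0.64791228 0.11836933 0.0816469 ]
top table z 0.00035618576057450113
red 80 max z 0.06264082489709995 top ((479.40704345703125, -109.2857666015625), 14.841524124145508) [ 0.47989529 -0.10932437  0.05904196]
green 74 max z 0.06288503031290227 top ((592.26220703125, -81.77557373046875), 14.244665145874023) [ 0.59288756 -0.08260599  0.05913253]
purple 81 max z 0.06278415912655233 top ((456.89044189453125, -39.86979675292969), 15.567834854125977) [ 0.45703616 -0.03960245  0.0592994 ]
rim 261 0.12196209552454662 ((560.6124877929688, 126.40971374511719), (64.26644134521484, 189.99456787109375), 79.21443176269531) ((560.6124877929688, 126.40971374511719), (64.26644134521484, 189.99456787109375), 79.21443176269531)
tab 4 [0.64559374 0.10934569 0.1209933 ]Traceback (most recent call last):
  File "<stdin>", line 15, in <module>
    return umr_minimum(a, axis, None, out, keepdims, initial, where)
ValueError: zero-size array to reduction operation minimum which has no identity
```

Run:
```python
import pickle,numpy as np,cv2
d=pickle.load(open("side0.pkl","rb")); im=d["image"][130:315,130:330,::-1]
cv2.imwrite("pics/crop0.png",cv2.resize(im,None,fx=3.2,fy=3.2,interpolation=cv2.INTER_CUBIC))
from scipy.spatial.transform import Rotation as R
print(R.from_quat([ 8.40284542e-01, -5.42145169e-01, -6.20367332e-04, -3.44962248e-04]).as_matrix())
```

```text
[[ 4.12156462e-01 -9.11112838e-01 -6.68530927e-04]
 [-9.11111982e-01 -4.12156993e-01  1.25239119e-03]
 [-1.41660939e-03  9.29254150e-05 -9.99998992e-01]]
```

View pics/crop0.png

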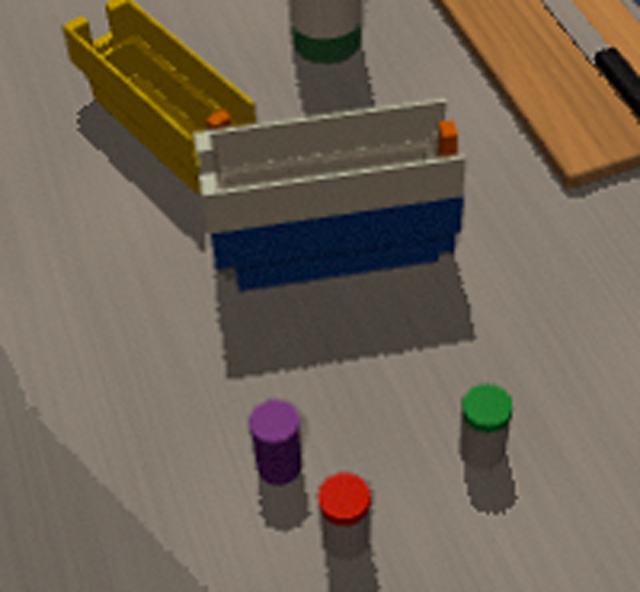

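Two candidates have tin and bin shape. The red lid at side (238,290) is the red tin; purple (216,268) and green (282,262) are not it. The bins meant are the white-in-blue stack at (233,190), not the yellow one at (180,157). Before moving I check the bystanders' clearances.

Run:
```python
import pickle,numpy as np,cv2
from h import *
for n in ["side","top"]:
    d=pickle.load(open(f"{n}0.pkl","rb")); W=cloud(d)
    on=(W[...,0]>0.25)&(W[...,0]<0.95)&(abs(W[...,1])<0.5)
    p=W[on&(W[...,2]>.14)&(W[...,1]>0.1)]; print("bottle",len(p),p.min(0),p.max(0))
    p=W[on&(W[...,2]>.03)&(W[...,1]<-0.13)]; print("mug/right",len(p),p.min(0),p.max(0))
    p=W[on&(W[...,2]>.03)&(W[...,2]<.1)&(W[...,1]>0.16)]; print("yellow",len(p),rect(p))
    if n=="top":
        p=W[mask(d,"orange")&on&(W[...,2]>.03)]; print(p)
```

```text
bottle 582 [0.611043   0.33802045 0.14002497] [0.67556493 0.38845464 0.24357942]
mug/right 1379 [ 0.68291053 -0.30788767  0.03000153] [ 0.78329812 -0.23111418  0.08951911]
yellow 1996 ((643.0119018554688, 286.79791259765625), (463.0916748046875, 252.73716735839844), 0.18682274222373962)
bottle 470 [0.61293302 0.33799167 0.14003745] [0.67561597 0.40149534 0.2445544 ]
mug/right 513 [ 0.25023208 -0.49992475  0.03008288] [ 0.78443654 -0.23014338  0.33894516]
yellow 1053 ((641.5601806640625, 286.51055908203125), (460.5633850097656, 251.7341766357422), 0.05760025233030319)
[[0.64891114 0.11095052 0.11827937]
 [0.64497488 0.11066254 0.12540752]
 [0.64572945 0.10802885 0.12014625]
 [0.64545803 0.10511545 0.12184035]
 [0.50838133 0.23006037 0.07775881]
 [0.50834753 0.22705    0.07833115]
 [0.50560551 0.23065478 0.07323195]
 [0.50540088 0.22692262 0.07920911]
 [0.50257177 0.22729625 0.07628475]
 [0.50248238 0.22402936 0.07883748]
 [0.49959761 0.22989576 0.07871656]
 [0.49952984 0.22670283 0.08070491]
 [0.49663249 0.22675949 0.08019058]]
```

```bash
python3 -m crank '[{"xyz":[16,37,10],"yaw":-4},{"xyz":[32,74,20],"yaw":-8},{"xyz":[48,111,20],"yaw":-12},{"xyz":[64,148,20],"yaw":-16},{"xyz":[80,185,20],"yaw":-20},{"xyz":[96,222,20],"yaw":-24},{"xyz":[112,259,20],"yaw":-30},{"xyz":[128,296,20],"yaw":-35}]' 87 20
```

```text
time: 1.27
ee_pos: [0.386, -0.2716, 0.2138]
eef_rot: [-0.636, 0.771, -0.0, -0.0]
force: [0.4, -0.6, -0.3]
grip_width: 0.087
```

```bash
python3 -m crank '[{"xyz":[16,37,0],"yaw":0},{"xyz":[32,74,0],"yaw":0},{"xyz":[48,111,0],"yaw":0},{"xyz":[64,148,0],"yaw":0},{"xyz":[80,185,0],"yaw":0},{"xyz":[96,222,0],"yaw":0},{"xyz":[112,259,0],"yaw":0},{"xyz":[128,296,0],"yaw":0}]'; python3 -m crank '[{"xyz":[16,37,0],"yaw":0},{"xyz":[32,74,0],"yaw":0},{"xyz":[46,102,0],"yaw":0},{"xyz":[46,102,0],"yaw":0}]'
```

```text
time: 1.93
ee_pos: [0.5141, 0.0244, 0.2139]
eef_rot: [-0.638, 0.77, -0.0, 0.0]
force: [0.9, -0.0, -0.5]
grip_width: 0.087
time: 2.27
ee_pos: [0.56, 0.1318, 0.2132]
eef_rot: [-0.641, 0.767, 0.002, 0.001]
force: [-0.9, 0.3, -0.1]
grip_width: 0.0869
```

```bash
python3 -m crank '[{"xyz":[0,0,0],"yaw":0},{"xyz":[0,0,-20],"yaw":0},{"xyz":[0,0,-40],"yaw":0},{"xyz":[0,0,-60],"yaw":0},{"xyz":[0,0,-60],"yaw":0},{"xyz":[0,0,-60],"yaw":0}]'
python3 - <<'E'
from bench import bot
from scipy.spatial.transform import Rotation as R
o=bot.get_obs();m=R.from_quat(o["eef_rot"]).as_matrix();import numpy as np
print(o["ee_pos"],np.degrees(np.arctan2(m[1,0],m[0,0])),o["joint_pos"])
E
```

```text
time: 2.77
ee_pos: [0.5591, 0.1231, 0.1533]
eef_rot: [-0.638, 0.77, 0.0, -0.001]
force: [-0.1, -0.0, 0.8]
grip_width: 0.0871
[0.55913069 0.12310437 0.15332414] -100.75074706567021 [ 0.24965611  0.31273163 -0.65654885  1.62897548  0.19832469  1.26922099
 -2.20138374]
```

```bash
python3 -m crank '[{"xyz":[1,3,-15],"yaw":0},{"xyz":[1,3,-30],"yaw":0},{"xyz":[1,3,-45],"yaw":0},{"xyz":[1,3,-57],"yaw":0},{"xyz":[1,3,-64],"yaw":0},{"xyz":[1,3,-64],"yaw":0},{"xyz":[1,3,-64],"yaw":0}]'
```

```text
time: 3.35
ee_pos: [0.5609, 0.1274, 0.0902]
eef_rot: [-0.638, 0.77, -0.0, 0.0]
force: [0.1, -0.2, 0.4]
grip_width: 0.0869
```

```bash
python3 -m crank '[{"xyz":[0,0,0],"yaw":0},{"xyz":[0,0,0],"yaw":0},{"xyz":[0,0,0],"yaw":0},{"xyz":[0,0,0],"yaw":0},{"xyz":[0,0,0],"yaw":0},{"xyz":[0,0,0],"yaw":0}]' 55 20
```

```text
time: 3.85
ee_pos: [0.5608, 0.1274, 0.0898]
eef_rot: [-0.638, 0.77, -0.0, 0.0]
force: [-0.4, -0.5, 1.8]
grip_width: 0.0634
```

Gripped (63–64 mm). Lift slowly at first.

```bash
python3 -m crank '[{"xyz":[0,0,2],"yaw":0},{"xyz":[0,0,5],"yaw":0},{"xyz":[0,0,10],"yaw":0},{"xyz":[0,0,16],"yaw":0},{"xyz":[0,0,24],"yaw":0},{"xyz":[0,0,34],"yaw":0},{"xyz":[0,0,46],"yaw":0},{"xyz":[0,0,60],"yaw":0}]' - 25; python3 -m crank '[{"xyz":[0,0,16],"yaw":0},{"xyz":[0,0,32],"yaw":0},{"xyz":[0,0,50],"yaw":0},{"xyz":[0,0,65],"yaw":0},{"xyz":[0,0,65],"yaw":0}]'
python3 - <<'E'
from bench import bot
import cv2, numpy as np, pickle
for n in ["side","top"]:
    d=bot.get_image(n); cv2.imwrite(f"pics/{n}1.png",d["image"][:,:,::-1]); pickle.dump(d,open(f"{n}1.pkl","wb"))
E
```

```text
time: 4.52
ee_pos: [0.5605, 0.1275, 0.1507]
eef_rot: [-0.638, 0.77, -0.0, -0.0]
force: [-0.5, 0.3, -1.3]
grip_width: 0.0636
time: 4.93
ee_pos: [0.5621, 0.1283, 0.2188]
eef_rot: [-0.638, 0.77, -0.001, 0.002]
force: [-0.1, -0.3, -0.7]
grip_width: 0.0638
```

View pics/side1.png

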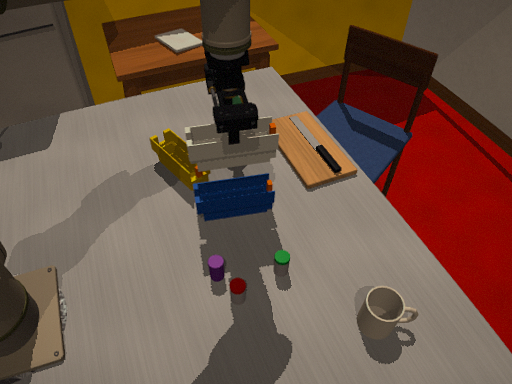

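The white bin is up at side (232,140) and the blue bin still stands at (235,195) with its tab at right. Carrying the white bin to the free spot, turned 90°.

```bash
python3 -m crank '[{"xyz":[0,-12,0],"yaw":3},{"xyz":[0,-34,0],"yaw":9},{"xyz":[-3,-60,0],"yaw":15},{"xyz":[-6,-88,0],"yaw":21},{"xyz":[-9,-116,0],"yaw":27},{"xyz":[-12,-144,0],"yaw":33},{"xyz":[-14,-172,0],"yaw":39},{"xyz":[-16,-200,0],"yaw":45}]'; python3 -m crank '[{"xyz":[-2,-28,0],"yaw":6},{"xyz":[-4,-56,0],"yaw":12},{"xyz":[-6,-84,0],"yaw":18},{"xyz":[-9,-112,0],"yaw":24},{"xyz":[-12,-140,0],"yaw":30},{"xyz":[-14,-168,0],"yaw":36},{"xyz":[-16,-188,0],"yaw":41},{"xyz":[-16,-198,0],"yaw":45}]';  python3 -m crank '[{"xyz":[0,0,0],"yaw":0},{"xyz":[0,0,-20],"yaw":0},{"xyz":[0,0,-50],"yaw":0},{"xyz":[0,0,-80],"yaw":0},{"xyz":[0,0,-100],"yaw":0},{"xyz":[0,0,-120],"yaw":0},{"xyz":[0,0,-130],"yaw":0},{"xyz":[0,0,-135],"yaw":0}]'
```

```text
time: 5.7
ee_pos: [0.5436, -0.0739, 0.2135]
eef_rot: [0.886, -0.465, -0.001, 0.0]
force: [0.5, -0.2, -1.3]
grip_width: 0.0631
time: 6.37
ee_pos: [0.5268, -0.2741, 0.2129]
eef_rot: [0.996, -0.093, -0.001, 0.0]
force: [-1.3, 0.2, -2.1]
grip_width: 0.0636
time: 7.03
ee_pos: [0.5277, -0.269, 0.0776]
eef_rot: [0.996, -0.093, -0.001, -0.001]
force: [-0.1, -0.3, -1.1]
grip_width: 0.063
```

```bash
python3 -m crank '[{"xyz":[0,0,-8],"yaw":0},{"xyz":[0,0,-16],"yaw":0},{"xyz":[0,0,-22],"yaw":0},{"xyz":[0,0,-26],"yaw":0},{"xyz":[0,0,-28],"yaw":0},{"xyz":[0,0,-29],"yaw":0},{"xyz":[0,0,-29],"yaw":0}]'
```

```text
time: 7.62
ee_pos: [0.5287, -0.2705, 0.0506]
eef_rot: [0.996, -0.093, 0.0, 0.0]
force: [0.1, -0.4, -1.0]
grip_width: 0.0632
```

```bash
python3 -m crank '[{"xyz":[0,0,-1],"yaw":0},{"xyz":[0,0,-2],"yaw":0},{"xyz":[0,0,-3],"yaw":0},{"xyz":[0,0,-3],"yaw":0},{"xyz":[0,0,-3],"yaw":0}]'
```

```text
time: 8.03
ee_pos: [0.5288, -0.2706, 0.0478]
eef_rot: [0.996, -0.093, 0.0, 0.0]
force: [-0.3, 0.5, 2.4]
grip_width: 0.063
```

Contact with the counter. Release and rise.

```bash
python3 -m crank '[{"xyz":[0,0,0],"yaw":0},{"xyz":[0,0,0],"yaw":0},{"xyz":[0,0,0],"yaw":0},{"xyz":[0,0,0],"yaw":0}]' 87 20;  python3 -m crank '[{"xyz":[0,0,10],"yaw":0},{"xyz":[0,0,30],"yaw":0},{"xyz":[0,0,60],"yaw":0},{"xyz":[0,0,90],"yaw":0},{"xyz":[0,0,110],"yaw":0},{"xyz":[0,0,120],"yaw":0},{"xyz":[0,0,120],"yaw":0}]'
python3 - <<'E'
from bench import bot
import cv2, numpy as np, pickle
from h import *
for n in ["side","top"]:
    d=bot.get_image(n); cv2.imwrite(f"pics/{n}2.png",d["image"][:,:,::-1]); pickle.dump(d,open(f"{n}2.pkl","wb"))
    W=cloud(d); on=(W[...,0]>0.3)&(W[...,0]<0.85)
    r=lambda x0,x1,y0,y1,z0,z1: W[(W[...,0]>x0)&(W[...,0]<x1)&(W[...,1]>y0)&(W[...,1]<y1)&(W[...,2]>z0)&(W[...,2]<z1)]
    p=r(.44,.68,.05,.18,.07,.09); print(n,"bluerim",len(p),rect(p))
    p=W[mask(d,"orange")&(W[...,2]>.06)&(W[...,0]>.6)&(W[...,1]<.2)]; print("bluetab",np.median(p,0))
    p=r(.46,.6,-.39,-.15,.07,.09); print("whiterim",len(p),rect(p) if len(p) else 0)
    p=W[mask(d,"red")&on&(W[...,2]>.05)&(W[...,2]<.07)];print("red",len(p),cv2.minEnclosingCircle((p[:,:2]*1000).astype(np.float32)) if len(p) else 0)
o=bot.get_obs(); print(o["ee_pos"])
E
```

```text
time: 8.37
ee_pos: [0.5286, -0.2704, 0.0474]
eef_rot: [0.996, -0.093, 0.0, -0.0]
force: [-0.3, -0.1, 0.0]
grip_width: 0.0819
time: 8.95
ee_pos: [0.5298, -0.2709, 0.1702]
eef_rot: [0.996, -0.093, 0.002, 0.001]
force: [1.3, -0.5, 0.2]
grip_width: 0.0869
side bluerim 496 ((543.3610229492188, 130.2025146484375), (67.4059066772461, 155.41151428222656), 79.59654235839844)
bluetab [nan nan nan]
whiterim 385 ((530.1223754882812, -267.7166442871094), (156.99215698242188, 65.57688903808594), 79.12670135498047)
red 101 ((479.9046630859375, -109.42320251464844), 16.501523971557617)
top bluerim 227 ((561.959716796875, 126.69306945800781), (64.5530014038086, 190.36549377441406), 79.22209167480469)
bluetab [0.64648407 0.10795198 0.08483334]
whiterim 139 ((534.216552734375, -242.208984375), (131.682373046875, 65.07880401611328), 79.69025421142578)
red 79 ((479.5704650878906, -110.3356704711914), 15.570369720458984)
[ 0.52821776 -0.27039499  0.16668739]
  return _methods._mean(a, axis=axis, dtype=dtype,
  ret = um.true_divide(
```

View pics/side2.png

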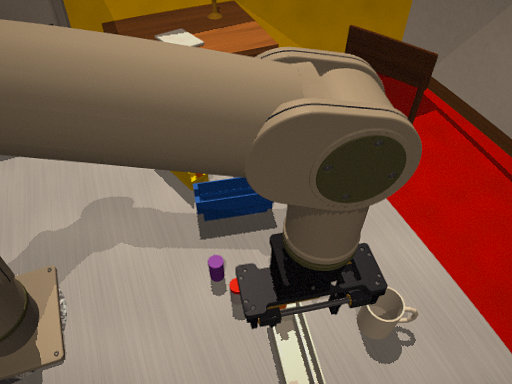

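View pics/top2.png

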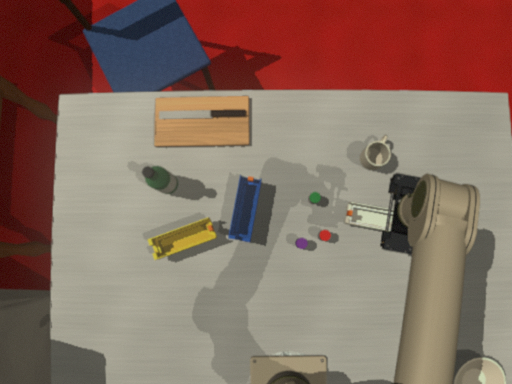

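Top view: the white bin stands at (370,215), partly under the gripper, tab toward the tins. The blue bin is undisturbed at (245,208) and the red tin is at (325,235). Going to the red tin.

```bash
python3 -m crank '[{"xyz":[-6,20,0],"yaw":0},{"xyz":[-15,50,0],"yaw":0},{"xyz":[-24,80,0],"yaw":0},{"xyz":[-34,112,0],"yaw":0},{"xyz":[-43,144,0],"yaw":0},{"xyz":[-48,160,0],"yaw":0},{"xyz":[-48,160,0],"yaw":0},{"xyz":[-48,160,-30],"yaw":0}]'; python3 -m crank '[{"xyz":[0,0,-20],"yaw":0},{"xyz":[0,0,-40],"yaw":0},{"xyz":[0,0,-55],"yaw":0},{"xyz":[0,0,-55],"yaw":0},{"xyz":[0,0,-55],"yaw":0}]'
```

```text
time: 9.72
ee_pos: [0.4832, -0.1107, 0.1406]
eef_rot: [0.996, -0.092, 0.003, 0.001]
force: [0.5, -0.7, 0.7]
grip_width: 0.0871
time: 10.13
ee_pos: [0.4798, -0.1109, 0.0815]
eef_rot: [0.996, -0.093, -0.001, -0.001]
force: [0.5, 0.3, 0.1]
grip_width: 0.0868
```

```bash
python3 -m crank '[{"xyz":[0,1,-15],"yaw":0},{"xyz":[0,1,-30],"yaw":0},{"xyz":[0,1,-42],"yaw":0},{"xyz":[0,1,-52],"yaw":0},{"xyz":[0,1,-54],"yaw":0},{"xyz":[0,1,-54],"yaw":0},{"xyz":[0,1,-54],"yaw":0}]';  python3 -m crank '[{"xyz":[0,0,0],"yaw":0},{"xyz":[0,0,0],"yaw":0},{"xyz":[0,0,0],"yaw":0},{"xyz":[0,0,0],"yaw":0},{"xyz":[0,0,0],"yaw":0},{"xyz":[0,0,0],"yaw":0},{"xyz":[0,0,0],"yaw":0},{"xyz":[0,0,0],"yaw":0}]' 25 15
```

```text
time: 10.72
ee_pos: [0.481, -0.1095, 0.029]
eef_rot: [0.996, -0.093, 0.0, -0.0]
force: [0.1, 0.4, 0.0]
grip_width: 0.0871
time: 11.38
ee_pos: [0.4806, -0.1095, 0.0285]
eef_rot: [0.996, -0.093, 0.0, 0.0]
force: [-0.7, 0.1, -0.5]
grip_width: 0.0419
```

```bash
python3 -m crank '[{"xyz":[0,0,0],"yaw":0},{"xyz":[0,0,0],"yaw":0},{"xyz":[0,0,0],"yaw":0},{"xyz":[0,0,0],"yaw":0},{"xyz":[0,0,0],"yaw":0},{"xyz":[0,0,0],"yaw":0}]'
```

```text
time: 11.88
ee_pos: [0.4818, -0.1096, 0.0294]
eef_rot: [0.996, -0.093, 0.001, 0.0]
force: [1.5, -0.3, 6.5]
grip_width: 0.0254
```

The opening is 25 mm where 34 was expected, so I look before moving.

Run:
```python
from bench import bot
import cv2, numpy as np, pickle
for n in ["side","top"]:
    d=bot.get_image(n); pickle.dump(d,open(f"{n}3.pkl","wb"))
    im=d["image"][:,:,::-1]; im=im[180:370,130:380] if n=="side" else im[170:290,260:420]
    cv2.imwrite(f"pics/{n}3.png",cv2.resize(im,None,fx=3,fy=3,interpolation=cv2.INTER_CUBIC))
print(bot.get_obs())
```

```text
{'time': 11.9833, 'joint_pos': array([ 0.76014907,  0.28651321, -0.69793386,  1.95326596,  0.22155763,
        0.97535391, -0.22861225]), 'joint_vel': array([ 1.13770280e-03,  6.17110880e-06,  3.49503074e-04,  2.08491660e-04,
       -1.25753249e-03,  4.22432806e-04, -8.92485460e-04]), 'tau': array([ 8.15076381e-02, -4.20185530e+01, -5.58621883e+00, -2.93766582e+01,
       -6.01525744e-02,  2.50362586e-01, -5.95884449e-04]), 'ee_pos': array([ 0.48187296, -0.1095979 ,  0.02940442]), 'eef_rot': array([ 9.95676862e-01, -9.28764805e-02,  1.23458447e-03,  1.48014693e-04]), 'force': array([ 1.09213865, -0.65961015,  5.54172944]), 'ft_torque': array([-0.01600907, -0.24510905,  0.05905023]), 'grip_width': 0.024814222020095335}
```

View pics/side3.png

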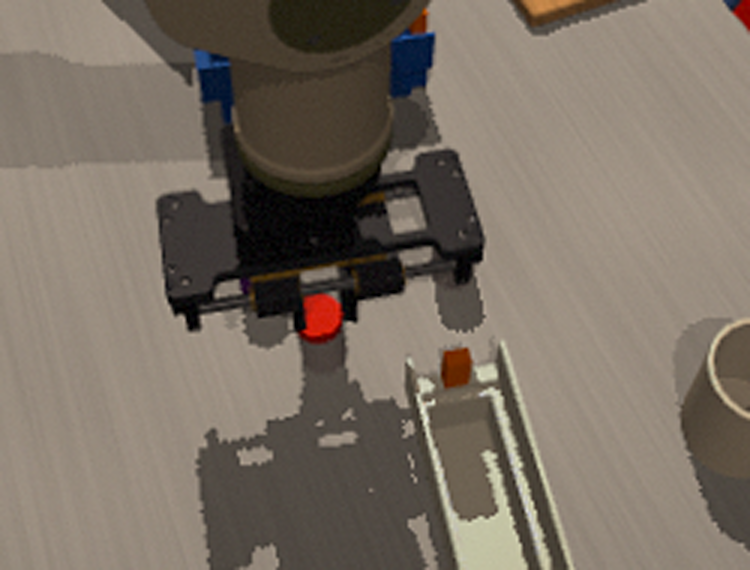

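View pics/top3.png

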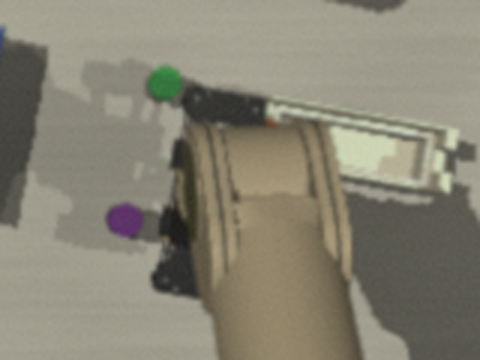

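Run:
```python
import pickle
from h import *
d=pickle.load(open("side3.pkl","rb"));W=cloud(d)
p=W[mask(d,"red")&(W[...,0]>.3)&(W[...,0]<.7)&(W[...,2]<.1)];print(len(p),p.min(0),p.max(0),cv2.minEnclosingCircle((p[p[:,2]>.052][:,:2]*1000).astype(np.float32)), np.sort(p[:,2])[::10])
for u,v in [(231,290),(232,283),(244,285),(246,280),(222,275),(237,284),(237,288)]:
    print(u,v,W[v,u],d["image"][v,u])
```

```text
158 [ 0.46560457 -0.12530666  0.05442171] [ 0.4939101  -0.092342    0.06849223] ((477.9498596191406, -109.2791748046875), 17.20128631591797) [0.05442171 0.05712115 0.05776751 0.05828747 0.0585977  0.05877337
 0.05894417 0.05916    0.0592712  0.05953574 0.05985488 0.06018598
 0.06044878 0.06060992 0.06097918 0.06156845]
231 290 [ 0.46560457 -0.11639062  0.05867155] [183  28   9]
232 283 [ 0.47318365 -0.10161053  0.057421  ] [157  28  17]
244 285 [ 0.49219379 -0.1200456   0.06717699] [55 10  8]
246 280 [ 0.49637826 -0.1206272   0.08511081] [5 6 7]
222 275 [ 0.44633287 -0.13233185  0.15402575] [12 14 16]
237 284 [ 0.48155383 -0.10822092  0.05871804] [212  37  20]
237 288 [ 0.47793296 -0.11788203  0.06100414] [210  35  18]
```

Run:
```python
import pickle
from h import *
d=pickle.load(open("side3.pkl","rb"));W=cloud(d)
np.set_printoptions(linewidth=250)
for v in range(268,314,2):
    print(v," ".join(f"{W[v,u,0]*1000:.0f},{W[v,u,1]*1000:.0f},{W[v,u,2]*1000:.0f}{'D' if d['image'][v,u].max()<45 else ('R' if mask(d,'red')[v,u] else '')}" for u in range(224,252,2)))
im=d["image"][255:325,205:275,::-1]
cv2.imwrite("pics/z3.png",cv2.resize(np.clip(im.astype(float)*1.6,0,255).astype(np.uint8),None,fx=8,fy=8,interpolation=cv2.INTER_NEAREST))
```

```text
268 452,-128,167D 456,-129,167D 459,-129,165D 463,-130,164D 466,-130,162D 470,-130,159D 473,-131,159 477,-132,158 481,-132,155 496,-102,102 497,-108,110 497,-120,129D 495,-134,150D 498,-138,155D
270 453,-126,157D 456,-127,157 459,-128,156 490,-38,1 493,-42,4 498,-41,-0 502,-45,3 507,-45,0 511,-47,1 495,-103,96 496,-113,111D 496,-122,124D 493,-140,154D 496,-142,155D
272 452,-128,155 455,-128,152D 459,-129,151D 488,-43,1 492,-44,-0 496,-46,0 501,-48,0 505,-50,0 509,-51,-0 483,-136,147 486,-138,148D 490,-139,148D 492,-142,151 495,-145,154D
274 451,-130,150D 454,-131,150D 457,-134,154D 462,-131,146 465,-133,148 469,-133,144 471,-136,148D 475,-137,147D 478,-139,148 481,-140,148 485,-140,146 488,-142,146 492,-143,146 494,-148,152D
276 449,-136,155D 452,-136,153D 456,-137,152D 460,-135,146 464,-136,145 467,-138,146 470,-139,145 474,-139,144D 478,-140,143D 481,-141,143 492,-120,102D 497,-120,100D 491,-144,141 494,-148,146D
278 448,-138,152D 451,-140,152D 454,-142,154D 459,-137,142D 463,-137,141 481,-92,58R 485,-95,59R 488,-96,58R 503,-65,0 507,-68,2 492,-120,95D 496,-121,93D 500,-123,94D 494
[... 2181 characters left out ...]
5,-125,-0 489,-126,-2 493,-128,-1 497,-130,-0 501,-131,-1
306 447,-117,3 452,-118,2 455,-120,2 460,-121,0 463,-122,1 467,-124,2 471,-126,2 475,-128,2 479,-128,-0 483,-131,3 487,-132,1 491,-132,-2 495,-134,-0 499,-136,1
308 446,-120,0 450,-123,3 454,-123,-1 458,-125,1 462,-127,3 466,-128,-0 470,-130,1 474,-130,-1 477,-133,2 481,-135,2 485,-136,1 489,-138,1 493,-139,1 497,-140,0
310 445,-125,1 449,-125,-1 452,-128,2 456,-130,2 460,-133,5 464,-133,2 468,-134,1 472,-135,0 476,-137,0 479,-139,3 484,-140,-0 487,-142,2 491,-144,2 495,-145,0
312 443,-128,-1 447,-131,2 451,-131,-0 455,-134,2 458,-136,3 462,-137,3 466,-138,1 470,-140,0 474,-141,1 477,-145,5 482,-145,2 486,-146,1 489,-148,2 494,-149,-0
```

View pics/z3.png

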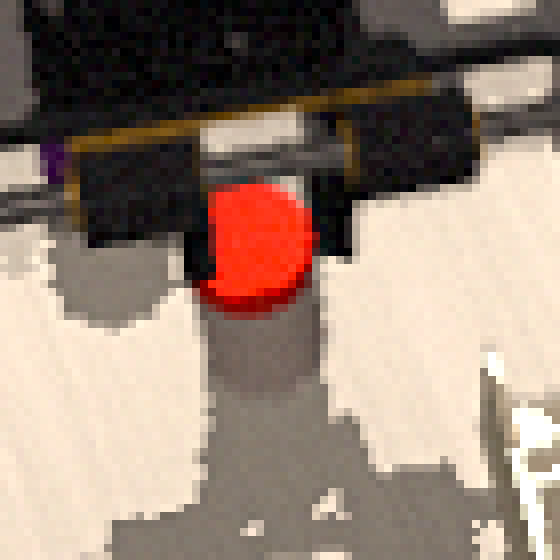

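The fingers end near z 58–62 in the depth map, although the TCP reads 29 mm. I check where the fingertips really are in the earlier frames.

Run:
```python
import pickle
from h import *
for f,c,zt in [("side2",(.528,-.270),.167),("top2",(.528,-.27),.167),("side1",(.562,.128),.2155),("side3",(.481,-.11),.029),("top3",(.481,-.11),.029)]:
    d=pickle.load(open(f+".pkl","rb"));W=cloud(d); dark=d["image"].max(-1)<60
    m=dark&(np.hypot(W[...,0]-c[0],W[...,1]-c[1])<.1)&(W[...,2]>zt-.02)&(W[...,2]>.02)
    p=W[m]; print(f,len(p),"z percentiles minus TCP",(np.percentile(p[:,2],[0.3,1,3,5,10,20])-zt)*1000 if len(p) else 0)
    q=p[p[:,2]<zt+.06]; q=q[np.argsort(q[:,2])]; print((q[:8]*1000).round())
d=pickle.load(open("side2.pkl","rb")); im=d["image"][225:345,210:400,::-1]
cv2.imwrite("pics/z2.png",cv2.resize(np.clip(im.astype(float)*1.8,0,255).astype(np.uint8),None,fx=4,fy=4,interpolation=cv2.INTER_NEAREST))
d=pickle.load(open("side1.pkl","rb")); im=d["image"][40:220,140:310,::-1]
cv2.imwrite("pics/z1.png",cv2.resize(np.clip(im.astype(float)*1.8,0,255).astype(np.uint8),None,fx=3.3,fy=3.3,interpolation=cv2.INTER_NEAREST))
```

```text
side2 10698 z percentiles minus TCP [ 42.51135303  78.43905093 114.57335675 119.11067251 125.80175106
 144.01576274]
[[ 573. -277.  200.]
 [ 477. -269.  201.]
 [ 572. -286.  201.]
 [ 572. -281.  202.]
 [ 572. -283.  202.]
 [ 574. -288.  202.]
 [ 483. -270.  202.]
 [ 577. -289.  202.]]
top2 1571 z percentiles minus TCP [ 70.21293456  94.08798606 119.4107585  121.68087226 124.28728428
 139.82294473]
[[ 572. -278.  207.]
 [ 573. -273.  223.]]
side1 4477 z percentiles minus TCP [ 18.15508372  39.4254408   61.8807321  102.06385311 114.96774325
 132.62068987]
[[586. 145. 212.]
 [587. 148. 212.]
 [590. 154. 213.]
 [588. 149. 214.]
 [590. 153. 216.]
 [589. 152. 220.]
 [590. 153. 222.]
 [615. 150. 225.]]
side3 5408 z percentiles minus TCP [ 30.70953939  47.82044321 108.63217341 114.99895523 121.81874058
 136.64774742]
[[ 444.  -46.   20.]
 [ 443.  -41.   21.]
 [ 446.  -48.   21.]
 [ 492. -118.   22.]
 [ 447.  -51.   23.]
 [ 493. -117.   23.]
 [ 444.  -46.   25.]
 [ 447.  -51.   25.]]
top3 533 z percentiles minus TCP [119.46494735 120.93715632 122.71366085 123.72560419 136.77039565
 140.20829963]
[]
```

View pics/z2.png

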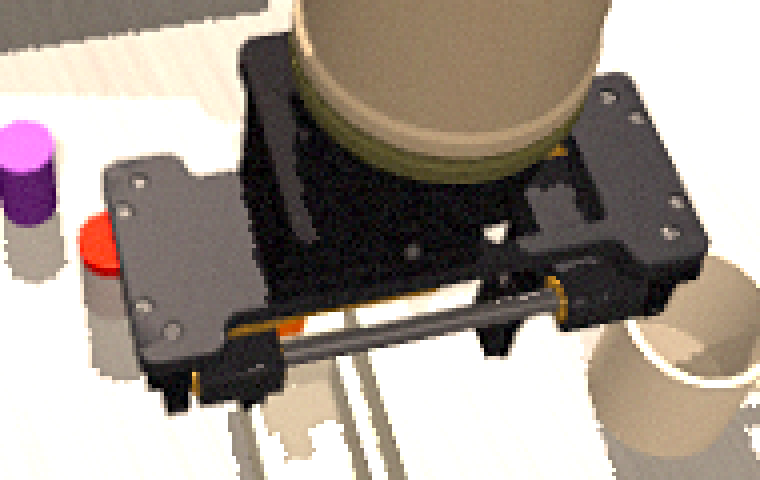

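View pics/z1.png

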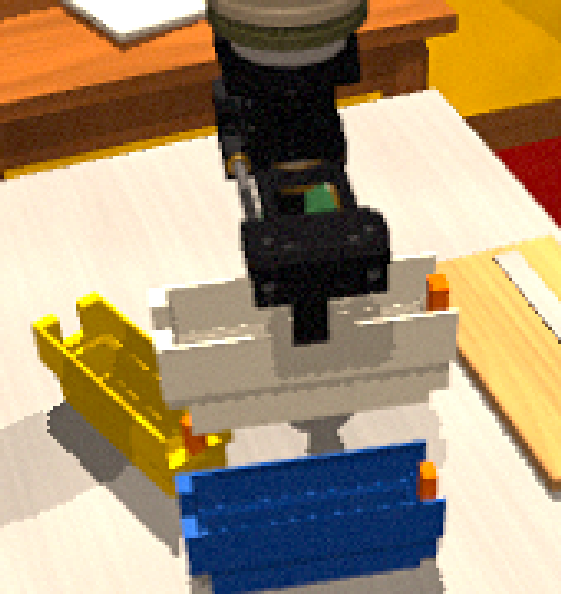

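The picture settles it. The black fingertips end about 30 mm above the reported TCP: the tips rest on the lid at z≈59 while the TCP reads 29, and they showed at z≈200 with the TCP at 167. So the fingers closed just on top of the lid. I'll work with true tip = reported z + 30 mm. Back off, reopen, and go down further.

```bash
python3 -m crank '[{"xyz":[0,0,5],"yaw":0},{"xyz":[0,0,10],"yaw":0},{"xyz":[0,0,10],"yaw":0}]'; python3 -m crank '[{"xyz":[0,0,5],"yaw":0},{"xyz":[0,0,10],"yaw":0},{"xyz":[0,0,10],"yaw":0},{"xyz":[0,0,10],"yaw":0},{"xyz":[0,0,10],"yaw":0},{"xyz":[0,0,10],"yaw":0},{"xyz":[0,0,10],"yaw":0},{"xyz":[0,0,10],"yaw":0}]' 87
python3 - <<'E'
from bench import bot
import cv2, numpy as np, pickle
from h import *
for n in ["side","top"]:
    d=bot.get_image(n); pickle.dump(d,open(f"{n}4.pkl","wb"));W=cloud(d)
    for k in ["red","purple","green"]:
        p=W[mask(d,k)&(W[...,0]>.3)&(W[...,0]<.7)&(W[...,2]>.05)&(W[...,2]<.066)&(W[...,1]<.1)]
        print(n,k,len(p),cv2.minEnclosingCircle((p[:,:2]*1000).astype(np.float32)) if len(p)>3 else 0)
d=pickle.load(open("side4.pkl","rb")); im=d["image"][225:345,160:350,::-1]
cv2.imwrite("pics/z4.png",cv2.resize(np.clip(im.astype(float)*1.8,0,255).astype(np.uint8),None,fx=4,fy=4,interpolation=cv2.INTER_NEAREST))
o=bot.get_obs(); print(o["ee_pos"],o["force"],o["grip_width"])
E
```

```text
time: 12.23
ee_pos: [0.4811, -0.1095, 0.0395]
eef_rot: [0.996, -0.093, 0.001, 0.0]
force: [-0.4, 0.7, -0.4]
grip_width: 0.0246
time: 12.9
ee_pos: [0.4805, -0.1094, 0.0483]
eef_rot: [0.996, -0.093, -0.0, -0.0]
force: [0.7, 0.2, -0.8]
grip_width: 0.0704
side red 188 ((481.09710693359375, -109.42395782470703), 16.6099910736084)
side purple 3 0
side green 1 0
top red 0 0
top purple 79 ((456.8776550292969, -39.794654846191406), 15.349021911621094)
top green 69 ((592.4421997070312, -82.16888427734375), 14.18545150756836)
[ 0.48055773 -0.10945205  0.04837505] [-0.33771649  0.85245231 -0.44625185] 0.07843207439818498
```

View pics/z4.png

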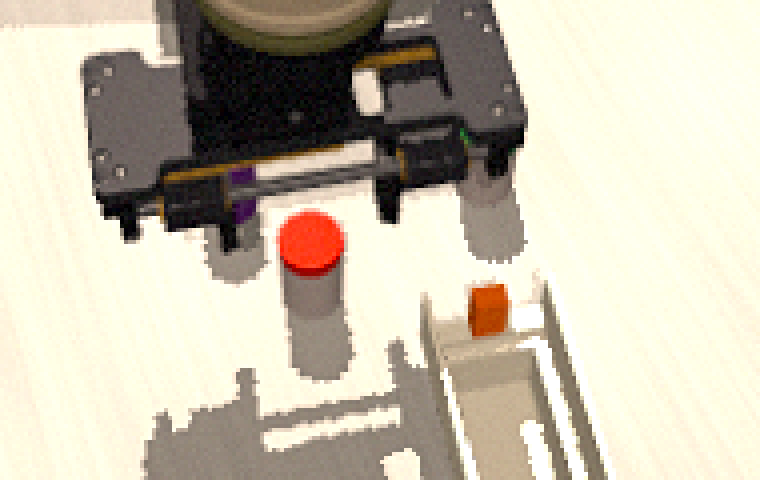

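The red tin still stands upright at (481,-109), and the fingertips are clearly above it. Descending 50 mm further.

```bash
python3 -m crank '[{"xyz":[0,0,-10],"yaw":0},{"xyz":[0,0,-20],"yaw":0},{"xyz":[0,0,-30],"yaw":0},{"xyz":[0,0,-38],"yaw":0},{"xyz":[0,0,-45],"yaw":0},{"xyz":[0,0,-49],"yaw":0},{"xyz":[0,0,-49],"yaw":0},{"xyz":[0,0,-49],"yaw":0}]' 87;  python3 -m crank '[{"xyz":[0,0,0],"yaw":0},{"xyz":[0,0,0],"yaw":0},{"xyz":[0,0,0],"yaw":0},{"xyz":[0,0,0],"yaw":0},{"xyz":[0,0,0],"yaw":0},{"xyz":[0,0,0],"yaw":0},{"xyz":[0,0,0],"yaw":0},{"xyz":[0,0,0],"yaw":0}]' 28 15;python3 -m crank '[{"xyz":[0,0,0],"yaw":0},{"xyz":[0,0,0],"yaw":0},{"xyz":[0,0,0],"yaw":0},{"xyz":[0,0,0],"yaw":0},{"xyz":[0,0,0],"yaw":0}]'
```

```text
time: 13.67
ee_pos: [0.4806, -0.1093, -0.0006]
eef_rot: [0.996, -0.093, -0.0, -0.0]
force: [-0.3, 0.9, -0.2]
grip_width: 0.0872
time: 14.33
ee_pos: [0.4806, -0.1095, -0.0005]
eef_rot: [0.996, -0.093, 0.0, 0.0]
force: [0.6, 0.6, 0.2]
grip_width: 0.0416
time: 14.75
ee_pos: [0.4805, -0.1095, -0.0006]
eef_rot: [0.996, -0.093, -0.0, -0.0]
force: [-0.8, 1.1, 0.3]
grip_width: 0.0329
```

Gripped at 33–34 mm. Lift and carry to above the blue bin.

```bash
python3 -m crank '[{"xyz":[0,0,5],"yaw":0},{"xyz":[0,0,15],"yaw":0},{"xyz":[0,0,35],"yaw":0},{"xyz":[0,0,60],"yaw":0},{"xyz":[0,0,85],"yaw":0},{"xyz":[0,0,110],"yaw":0},{"xyz":[0,0,120],"yaw":0},{"xyz":[0,0,120],"yaw":0}]' - 20; python3 -m crank '[{"xyz":[6,16,0],"yaw":0},{"xyz":[14,42,0],"yaw":0},{"xyz":[26,75,0],"yaw":0},{"xyz":[38,110,0],"yaw":0},{"xyz":[50,145,0],"yaw":0},{"xyz":[62,180,0],"yaw":0},{"xyz":[74,216,0],"yaw":0},{"xyz":[80,236,0],"yaw":0}]'; python3 -m crank '[{"xyz":[0,0,0],"yaw":0},{"xyz":[0,0,0],"yaw":0},{"xyz":[0,0,0],"yaw":0}]'
python3 - <<'E'
from bench import bot
import cv2, numpy as np, pickle
from h import *
for n in ["side","top"]:
    d=bot.get_image(n); pickle.dump(d,open(f"{n}5.pkl","wb"));W=cloud(d)
    r=lambda x0,x1,y0,y1,z0,z1: W[(W[...,0]>x0)&(W[...,0]<x1)&(W[...,1]>y0)&(W[...,1]<y1)&(W[...,2]>z0)&(W[...,2]<z1)]
    p=r(.44,.68,.05,.18,.07,.09); print(n,"bluerim",len(p),rect(p) if len(p)>3 else 0)
    p=W[mask(d,"red")&(W[...,0]>.3)&(W[...,0]<.7)&(W[...,2]>.1)];print("red",len(p),np.median(p,0) if len(p) else 0)
    im=d["image"][130:290,150:360,::-1]
    cv2.imwrite(f"pics/{n}5.png",cv2.resize(np.clip(im.astype(float)*1.6,0,255).astype(np.uint8),None,fx=3.5,fy=3.5,interpolation=cv2.INTER_NEAREST))
o=bot.get_obs(); print(o["ee_pos"],o["force"],o["grip_width"])
E
```

```text
time: 15.42
ee_pos: [0.4823, -0.1098, 0.1224]
eef_rot: [0.996, -0.093, 0.002, 0.001]
force: [-0.3, 0.0, -2.0]
grip_width: 0.0327
time: 16.08
ee_pos: [0.5602, 0.1312, 0.1182]
eef_rot: [0.996, -0.091, -0.001, -0.001]
force: [-0.2, -0.1, -0.3]
grip_width: 0.0324
time: 16.33
ee_pos: [0.56, 0.1256, 0.1183]
eef_rot: [0.996, -0.093, -0.001, 0.0]
force: [0.8, -0.6, -0.8]
grip_width: 0.0326
side bluerim 661 ((560.394287109375, 127.23408508300781), (67.85235595703125, 189.96664428710938), 79.20988464355469)
red 93 [0.5597288  0.12375411 0.17756619]
top bluerim 6 ((638.7557373046875, 80.30809020996094), (2.767516851425171, 11.464319229125977), 74.36467742919922)
red 0 0
[0.56039121 0.12485079 0.11886258] [0.42325938 0.50450394 0.14205092] 0.03238260119276173
```

View pics/side5.png

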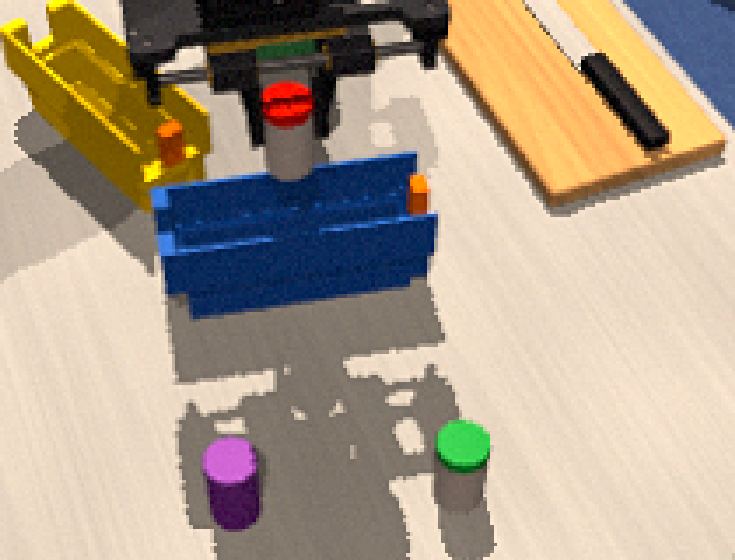

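The tin is held upright above the blue bin, which has not moved (centre 560.4, 127.2). Lowering with +2 mm in y.

```bash
python3 -m crank '[{"xyz":[0,2,-4],"yaw":0},{"xyz":[0,2,-20],"yaw":0},{"xyz":[0,2,-38],"yaw":0},{"xyz":[0,2,-54],"yaw":0},{"xyz":[0,2,-68],"yaw":0},{"xyz":[0,2,-80],"yaw":0},{"xyz":[0,2,-90],"yaw":0},{"xyz":[0,2,-96],"yaw":0}]'; python3 -m crank '[{"xyz":[0,0,-5],"yaw":0},{"xyz":[0,0,-10],"yaw":0},{"xyz":[0,0,-14],"yaw":0},{"xyz":[0,0,-17],"yaw":0},{"xyz":[0,0,-18],"yaw":0},{"xyz":[0,0,-18],"yaw":0}]'
```

```text
time: 17.1
ee_pos: [0.5602, 0.1282, 0.0222]
eef_rot: [0.996, -0.093, -0.0, 0.0]
force: [0.6, -0.2, -0.5]
grip_width: 0.0327
time: 17.6
ee_pos: [0.5606, 0.1286, 0.0054]
eef_rot: [0.996, -0.093, 0.0, -0.0]
force: [0.1, 0.2, 0.5]
grip_width: 0.0323
```

```bash
python3 -m crank '[{"xyz":[0,-1,-1],"yaw":0},{"xyz":[0,-1,-2],"yaw":0},{"xyz":[0,-1,-3],"yaw":0},{"xyz":[0,-1,-3],"yaw":0}]'
```

```text
time: 17.93
ee_pos: [0.5607, 0.1275, 0.0025]
eef_rot: [0.996, -0.093, 0.0, -0.0]
force: [-0.1, 0.2, 0.4]
grip_width: 0.0327
```

```bash
python3 -m crank '[{"xyz":[0,0,-0.5],"yaw":0},{"xyz":[0,0,-1],"yaw":0},{"xyz":[0,0,-1],"yaw":0}]';python3 -m crank '[{"xyz":[0,0,0],"yaw":0},{"xyz":[0,0,0],"yaw":0},{"xyz":[0,0,0],"yaw":0},{"xyz":[0,0,0],"yaw":0},{"xyz":[0,0,0],"yaw":0}]' 60; python3 -m crank '[{"xyz":[0,0,10],"yaw":0},{"xyz":[0,0,35],"yaw":0},{"xyz":[0,0,65],"yaw":0},{"xyz":[0,0,95],"yaw":0},{"xyz":[0,0,125],"yaw":0},{"xyz":[0,0,145],"yaw":0},{"xyz":[0,0,150],"yaw":0}]'
```

```text
time: 18.18
ee_pos: [0.561, 0.1276, 0.0022]
eef_rot: [0.996, -0.093, 0.0, 0.0]
force: [-0.9, -0.9, 6.5]
grip_width: 0.0326
time: 18.6
ee_pos: [0.5605, 0.1275, 0.0014]
eef_rot: [0.996, -0.093, -0.0, -0.0]
force: [0.1, -0.3, 0.4]
grip_width: 0.0561
time: 19.18
ee_pos: [0.5622, 0.1285, 0.1561]
eef_rot: [0.996, -0.093, 0.003, -0.001]
force: [0.4, 1.2, -0.3]
grip_width: 0.06
```

```bash
python3 -m crank '[{"xyz":[-4,-30,10],"yaw":0},{"xyz":[-8,-60,20],"yaw":0},{"xyz":[-14,-90,20],"yaw":0},{"xyz":[-20,-120,20],"yaw":0},{"xyz":[-20,-120,20],"yaw":0}]' 87
python3 - <<'E'
from bench import bot
import cv2, numpy as np, pickle
from h import *
for n in ["side","top"]:
    d=bot.get_image(n); pickle.dump(d,open(f"{n}6.pkl","wb"));W=cloud(d)
    r=lambda x0,x1,y0,y1,z0,z1: W[(W[...,0]>x0)&(W[...,0]<x1)&(W[...,1]>y0)&(W[...,1]<y1)&(W[...,2]>z0)&(W[...,2]<z1)]
    p=r(.44,.68,.05,.18,.072,.09); print(n,"bluerim",len(p),rect(p) if len(p)>3 else 0)
    p=r(.46,.6,-.39,-.15,.072,.09); print("whiterim",len(p),rect(p) if len(p)>3 else 0)
    p=W[mask(d,"red")&(W[...,0]>.3)&(W[...,0]<.7)&(W[...,2]>.03)];print("red",len(p),np.median(p,0) if len(p) else 0,cv2.minEnclosingCircle((p[:,:2]*1000).astype(np.float32)) if len(p)>3 else 0)
    p=W[mask(d,"orange")&(W[...,0]>.3)&(W[...,0]<.7)&(W[...,2]>.06)&(W[...,1]<.18)];print("orange",p[::3])
    im=d["image"][130:370,130:400,::-1]
    cv2.imwrite(f"pics/{n}6.png",cv2.resize(np.clip(im.astype(float)*1.6,0,255).astype(np.uint8),None,fx=2.5,fy=2.5,interpolation=cv2.INTER_NEAREST))
o=bot.get_obs(); print(o["ee_pos"],o["force"],o["grip_width"])
E
```

```text
time: 19.6
ee_pos: [0.5398, 0.0004, 0.1711]
eef_rot: [0.995, -0.097, -0.0, 0.002]
force: [0.4, -0.2, 0.4]
grip_width: 0.0831
side bluerim 489 ((560.1884155273438, 126.93692016601562), (68.117431640625, 189.7310791015625), 79.67976379394531)
whiterim 520 ((531.5997924804688, -260.63507080078125), (171.8216094970703, 65.81675720214844), 79.20732116699219)
red 96 [0.56170347 0.12936148 0.06168804] ((563.759765625, 135.4391632080078), 23.643571853637695)
orange [[ 0.65302792  0.10869471  0.08125038]
 [ 0.55000389 -0.17744646  0.08082011]
 [ 0.54070082 -0.17497513  0.07915402]
 [ 0.54541946 -0.178139    0.08133466]
 [ 0.55096515 -0.17995093  0.08050045]
 [ 0.54151261 -0.17775025  0.0794346 ]
 [ 0.54623135 -0.18087906  0.08156298]
 [ 0.55201079 -0.18231596  0.07987832]
 [ 0.54229475 -0.18055645  0.0798094 ]
 [ 0.54765371 -0.18264328  0.07959907]
 [ 0.55272321 -0.18518086  0.08040771]
 [ 0.5449355  -0.18391686  0.0798211 ]
 [ 0.55003189 -0.18639331  0.08050555]
 [ 0.54440809 -0.18524442  0.07851642]]
top bluerim 220 ((561.5922241210938, 126.58670806884766), (64.16053771972656, 189.54991149902344), 79.13826751708984)
whiterim 245 ((528.6825561523438, -270.8334045410156), (189.99078369140625, 65.51432037353516), 79.0422592163086)
red 80 [0.55888306 0.12572603 0.061605  ] ((559.61083984375, 126.88612365722656), 14.834160804748535)
orange [[ 0.64561768  0.11252351  0.08078225]
 [ 0.54930421 -0.18045625  0.07815203]
 [ 0.54611778 -0.17965666  0.08198316]
 [ 0.54335436 -0.1800976   0.07928385]
 [ 0.54045154 -0.18013046  0.07873499]]
[0.54031957 0.00620914 0.17141328] [-0.20047162  0.59165383 -1.84254355] 0.0856938156552746
```

View pics/side6.png

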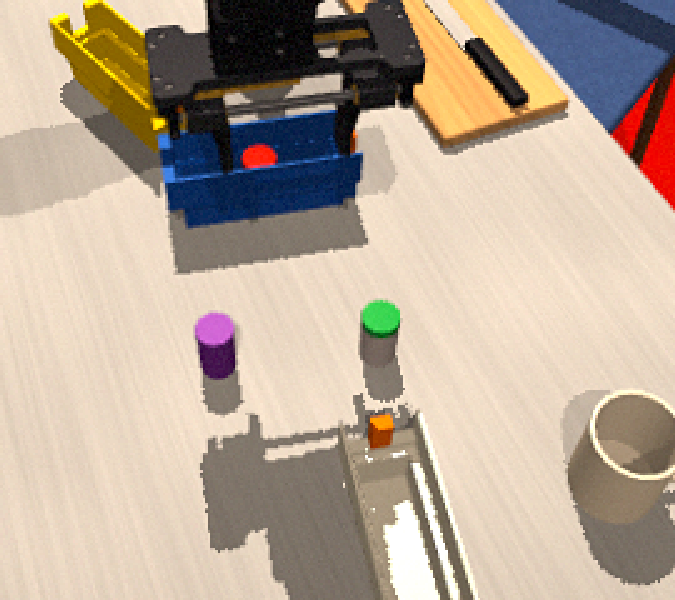

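View pics/top6.png

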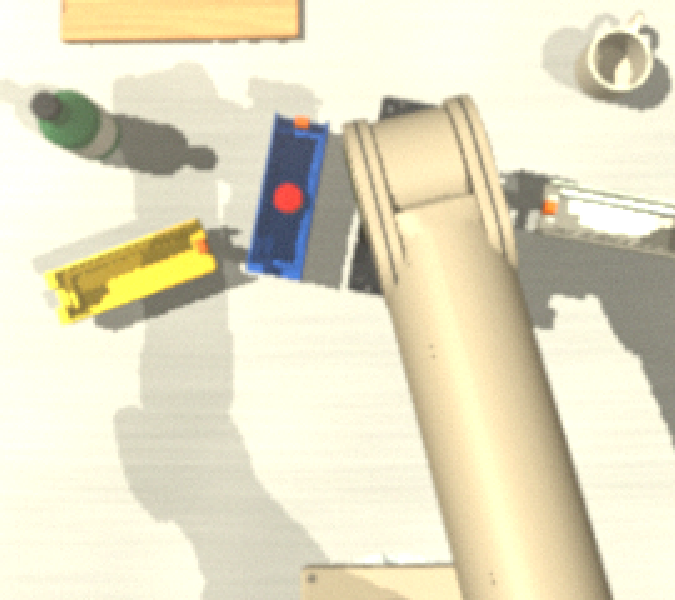

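The tin stands in the blue bin: lid at top (287,198) in the crop, centre (559.6,127), lid top z≈61.6, as expected. The white bin is at (528.7,-270.8), yaw ≈79°, with its tab toward +y. Going back to grip it deeper this time.

```bash
python3 -m crank '[{"xyz":[-1,-16,0],"yaw":0},{"xyz":[-2,-50,0],"yaw":0},{"xyz":[-4,-88,0],"yaw":0},{"xyz":[-6,-126,0],"yaw":0},{"xyz":[-8,-164,0],"yaw":0},{"xyz":[-10,-204,0],"yaw":0},{"xyz":[-11,-244,0],"yaw":0},{"xyz":[-12,-278,0],"yaw":0}]' 87; python3 -m crank '[{"xyz":[0,0,0],"yaw":0},{"xyz":[0,0,-20],"yaw":0},{"xyz":[0,0,-50],"yaw":0},{"xyz":[0,0,-80],"yaw":0},{"xyz":[0,0,-100],"yaw":0},{"xyz":[0,0,-105],"yaw":0},{"xyz":[0,0,-105],"yaw":0}]'
```

```text
time: 20.37
ee_pos: [0.5287, -0.2718, 0.1713]
eef_rot: [0.996, -0.093, 0.0, -0.0]
force: [0.7, -0.6, 0.0]
grip_width: 0.0869
time: 20.95
ee_pos: [0.5284, -0.2685, 0.0652]
eef_rot: [0.996, -0.092, -0.001, -0.001]
force: [0.1, 0.7, -0.0]
grip_width: 0.0872
```

```bash
python3 -m crank '[{"xyz":[0,-2,-8],"yaw":0},{"xyz":[0,-2,-18],"yaw":0},{"xyz":[0,-2,-28],"yaw":0},{"xyz":[0,-2,-38],"yaw":0},{"xyz":[0,-2,-45],"yaw":0},{"xyz":[0,-2,-47],"yaw":0},{"xyz":[0,-2,-47],"yaw":0}]'; python3 -m crank '[{"xyz":[0,0,0],"yaw":0},{"xyz":[0,0,0],"yaw":0},{"xyz":[0,0,0],"yaw":0},{"xyz":[0,0,0],"yaw":0},{"xyz":[0,0,0],"yaw":0},{"xyz":[0,0,0],"yaw":0}]' 55 25
```

```text
time: 21.53
ee_pos: [0.5282, -0.2722, 0.0187]
eef_rot: [0.996, -0.093, -0.0, -0.0]
force: [-0.7, -0.5, -0.3]
grip_width: 0.0865
time: 22.03
ee_pos: [0.5288, -0.2726, 0.0198]
eef_rot: [0.996, -0.093, 0.0, 0.0]
force: [0.4, -0.1, 1.6]
grip_width: 0.0639
```

Gripped at 63.9 mm. Lift, then carry with +90° (180° in total).

```bash
python3 -m crank '[{"xyz":[0,0,4],"yaw":0},{"xyz":[0,0,14],"yaw":0},{"xyz":[0,0,34],"yaw":0},{"xyz":[0,0,64],"yaw":0},{"xyz":[0,0,94],"yaw":0},{"xyz":[0,0,124],"yaw":0},{"xyz":[0,0,144],"yaw":0},{"xyz":[0,0,150],"yaw":0}]'; python3 -m crank '[{"xyz":[0,12,0],"yaw":3},{"xyz":[2,34,0],"yaw":9},{"xyz":[4,60,0],"yaw":15},{"xyz":[6,88,0],"yaw":21},{"xyz":[9,116,0],"yaw":27},{"xyz":[12,144,0],"yaw":33},{"xyz":[14,172,0],"yaw":39},{"xyz":[17,200,0],"yaw":45}]'; python3 -m crank '[{"xyz":[2,28,0],"yaw":6},{"xyz":[4,56,0],"yaw":12},{"xyz":[6,84,0],"yaw":18},{"xyz":[9,112,0],"yaw":24},{"xyz":[12,140,0],"yaw":30},{"xyz":[14,168,0],"yaw":36},{"xyz":[17,188,0],"yaw":41},{"xyz":[17,199,0],"yaw":45}]'; python3 -m crank '[{"xyz":[0,0,0],"yaw":0},{"xyz":[0,0,0],"yaw":0},{"xyz":[0,0,0],"yaw":0},{"xyz":[0,0,0],"yaw":0},{"xyz":[0,0,0],"yaw":0}]'
python3 - <<'E'
from bench import bot
import cv2, numpy as np, pickle
from h import *
for n in ["side","top"]:
    d=bot.get_image(n); pickle.dump(d,open(f"{n}7.pkl","wb"));W=cloud(d)
    r=lambda x0,x1,y0,y1,z0,z1: W[(W[...,0]>x0)&(W[...,0]<x1)&(W[...,1]>y0)&(W[...,1]<y1)&(W[...,2]>z0)&(W[...,2]<z1)]
    p=r(.44,.68,.05,.18,.072,.09); print(n,"bluerim",len(p),rect(p) if len(p)>3 else 0)
    p=r(.44,.68,.05,.21,.222,.24); print("whiterim",len(p),rect(p) if len(p)>3 else 0)
    p=W[mask(d,"orange")&(W[...,0]>.4)&(W[...,0]<.7)&(W[...,2]>.2)&(W[...,1]<.25)];print("orange",len(p),np.median(p,0))
    im=d["image"][90:290,130:360,::-1]
    cv2.imwrite(f"pics/{n}7.png",cv2.resize(np.clip(im.astype(float)*1.6,0,255).astype(np.uint8),None,fx=3,fy=3,interpolation=cv2.INTER_NEAREST))
from scipy.spatial.transform import Rotation as R
o=bot.get_obs();m=R.from_quat(o["eef_rot"]).as_matrix()
print(o["ee_pos"],np.degrees(np.arctan2(m[1,0],m[0,0])),o["force"],o["grip_width"])
E
```

```text
time: 22.7
ee_pos: [0.5302, -0.2728, 0.1741]
eef_rot: [0.996, -0.093, 0.003, 0.001]
force: [0.5, 0.3, -0.7]
grip_width: 0.0637
time: 23.37
ee_pos: [0.5449, -0.0711, 0.169]
eef_rot: [0.955, 0.298, -0.0, -0.0]
force: [-0.2, -0.7, -1.4]
grip_width: 0.0636
time: 24.03
ee_pos: [0.5619, 0.1298, 0.1691]
eef_rot: [0.767, 0.641, 0.0, -0.001]
force: [-0.2, -0.3, -1.6]
grip_width: 0.0637
time: 24.45
ee_pos: [0.5628, 0.1252, 0.1694]
eef_rot: [0.771, 0.637, -0.0, 0.0]
force: [-0.1, -0.5, -1.3]
grip_width: 0.0635
side bluerim 601 ((560.4423828125, 127.22522735595703), (68.83158874511719, 190.09912109375), 79.13602447509766)
whiterim 508 ((560.1106567382812, 121.54730224609375), (78.63831329345703, 188.45106506347656), 78.77485656738281)
orange 24 [0.47299924 0.14186973 0.23052378]
top bluerim 3 0
whiterim 46 ((561.4449462890625, 125.592041015625), (22.115737915039062, 198.15911865234375), 63.4231071472168)
orange 0 [nan nan nan]
[0.5627413  0.12564806 0.16949502] 79.23212432217116 [ 0.59809817 -0.09256549 -1.76370588] 0.06391987039367207
  return _methods._mean(a, axis=axis, dtype=dtype,
  ret = um.true_divide(
```

View pics/side7.png

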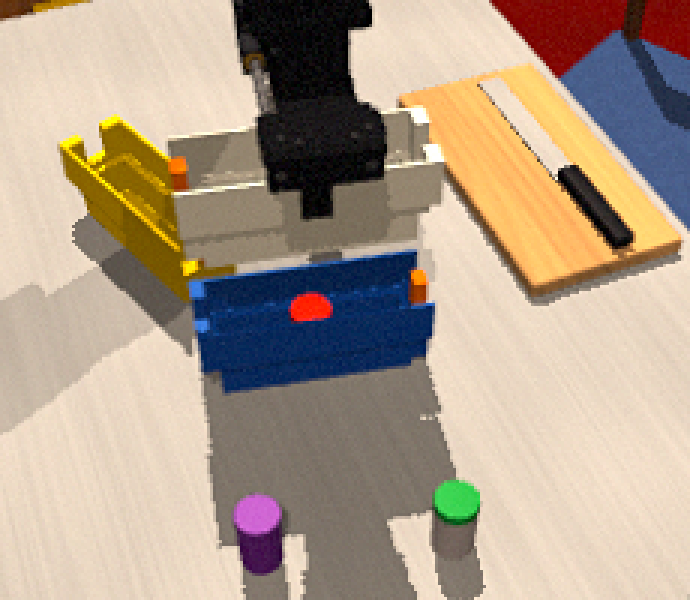

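View pics/top7.png

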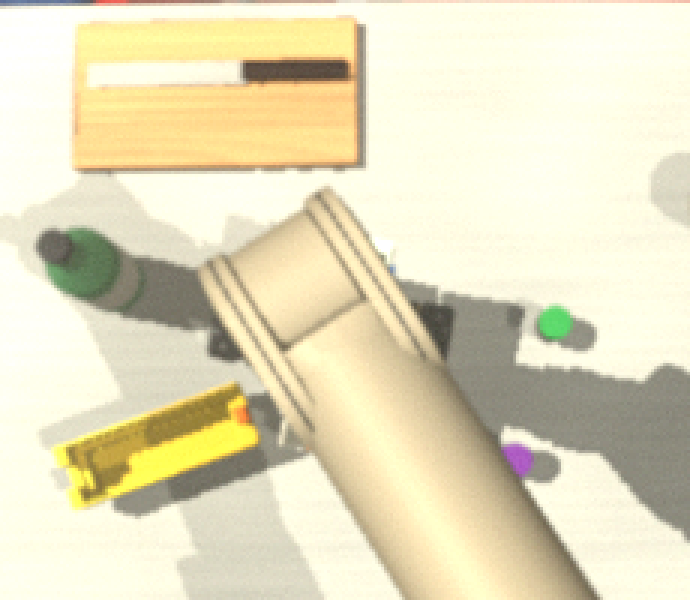

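The white bin hangs level above the blue one, its tab now at left (crop (178,172)) against the blue tab at right (crop (418,285)), and the red tin is visible inside. The white centre is ≈(560.9,125.4) and the blue ≈(560.5,127.1), so I add 1.5 mm in y while lowering.

```bash
python3 -m crank '[{"xyz":[0,1.5,-4],"yaw":0},{"xyz":[0,1.5,-14],"yaw":0},{"xyz":[0,1.5,-26],"yaw":0},{"xyz":[0,1.5,-38],"yaw":0},{"xyz":[0,1.5,-50],"yaw":0},{"xyz":[0,1.5,-58],"yaw":0},{"xyz":[0,1.5,-62],"yaw":0},{"xyz":[0,1.5,-62],"yaw":0}]'; python3 -m crank '[{"xyz":[0,0,0],"yaw":0},{"xyz":[0,0,0],"yaw":0},{"xyz":[0,0,0],"yaw":0}]';  python3 - <<'E'
from bench import bot
import cv2, numpy as np, pickle
from h import *
for n in ["side"]:
    d=bot.get_image(n); pickle.dump(d,open(f"{n}8.pkl","wb"));W=cloud(d)
    im=d["image"][110:240,160:310,::-1]
    cv2.imwrite(f"pics/{n}8.png",cv2.resize(np.clip(im.astype(float)*1.6,0,255).astype(np.uint8),None,fx=4.5,fy=4.5,interpolation=cv2.INTER_NEAREST))
    # side faces (front, -y side): white band and blue band
    n_=np.array([np.sin(np.radians(-10.8)),-np.cos(np.radians(-10.8))]); t=np.array([np.cos(np.radians(-10.8)),np.sin(np.radians(-10.8))])
    c=np.array([.5605,.1271]); s=(W[...,:2]-c)@n_*1000; a=(W[...,:2]-c)@t*1000; z=W[...,2]*1000
    for nm,z0,z1 in [("blue",50,75),("white",134,158)]:
        m=(z>z0)&(z<z1)&(s>24)&(s<42)&(abs(a)<110)
        if nm=="white": m&=(abs(a)>30)
        q=np.polyfit(a[m],s[m],1); print(nm,m.sum(),"front face at a=0:",np.polyval(q,0),"slope deg",np.degrees(q[0]),"a range",np.percentile(a[m],[0.5,99.5]))
    p=W[mask(d,"orange")&(W[...,0]>.4)&(W[...,0]<.7)&(W[...,2]>.07)&(W[...,1]<.18)]
    for lo,hi in [(-110,-60),(60,110)]:
        aa=((p[:,:2]-c)@t*1000); k=(aa>lo)&(aa<hi); print("tab",k.sum(),np.median(p[k],0),np.percentile(aa[k],[5,95]))
E
```

```text
time: 25.22
ee_pos: [0.562, 0.1279, 0.1062]
eef_rot: [0.77, 0.638, -0.001, -0.001]
force: [0.3, -0.5, -0.8]
grip_width: 0.0637
time: 25.47
ee_pos: [0.563, 0.1282, 0.1081]
eef_rot: [0.77, 0.638, 0.0, 0.0]
force: [-0.1, 0.8, -0.6]
grip_width: 0.064
blue 540 front face at a=0: 31.24690207883098 slope deg -0.19959938889312742 a range [-94.14942454  93.8571537 ]
white 422 front face at a=0: 29.454676164409136 slope deg -0.12498223629579053 a range [-95.11961099  93.78382518]
tab 24 [0.4726989  0.1471257  0.16914622] [-94.90679903 -84.77706414]
tab 6 [0.65190796 0.11463581 0.0808323 ] [89.65177557 94.33275579]
```

View pics/side8.png

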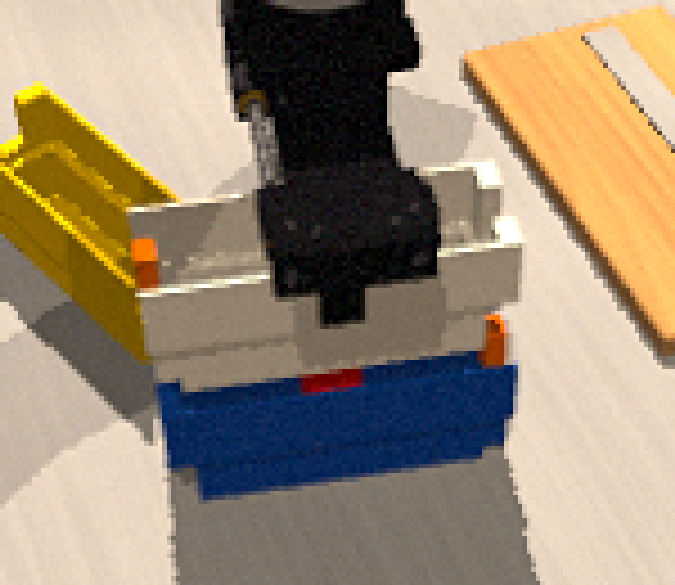

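The lengths line up (-95..94 against -94..94 mm) and the yaws agree within 0.1°. White sits 1.8 mm too far in +y, so I correct by -1.5 mm and lower slowly to the seat (about 19 mm).

```bash
python3 -m crank '[{"xyz":[0,-1.5,-1],"yaw":0},{"xyz":[0,-1.5,-4],"yaw":0},{"xyz":[0,-1.5,-7],"yaw":0},{"xyz":[0,-1.5,-10],"yaw":0},{"xyz":[0,-1.5,-12],"yaw":0},{"xyz":[0,-1.5,-14],"yaw":0},{"xyz":[0,-1.5,-15],"yaw":0},{"xyz":[0,-1.5,-15],"yaw":0}]'; python3 -m crank '[{"xyz":[0,0,-1],"yaw":0},{"xyz":[0,0,-2],"yaw":0},{"xyz":[0,0,-2],"yaw":0}]'
```

```text
time: 26.18
ee_pos: [0.5625, 0.1265, 0.0922]
eef_rot: [0.77, 0.638, -0.0, -0.0]
force: [0.1, 0.5, -1.4]
grip_width: 0.0638
time: 26.43
ee_pos: [0.5626, 0.1265, 0.0903]
eef_rot: [0.77, 0.638, -0.0, -0.0]
force: [0.4, -0.5, -1.6]
grip_width: 0.0639
```

```bash
python3 -m crank '[{"xyz":[0,0,-0.5],"yaw":0},{"xyz":[0,0,-1],"yaw":0},{"xyz":[0,0,-1],"yaw":0}]'
```

```text
time: 26.68
ee_pos: [0.5627, 0.1266, 0.0898]
eef_rot: [0.77, 0.638, 0.0, 0.0]
force: [-2.0, -0.9, 2.4]
grip_width: 0.0638
```

Contact at the expected height. Release and look before retreating far.

```bash
python3 -m crank '[{"xyz":[0,0,0],"yaw":0},{"xyz":[0,0,0],"yaw":0},{"xyz":[0,0,0],"yaw":0},{"xyz":[0,0,0],"yaw":0}]' 87; python3 -m crank '[{"xyz":[0,0,5],"yaw":0},{"xyz":[0,0,20],"yaw":0},{"xyz":[0,0,45],"yaw":0},{"xyz":[0,0,75],"yaw":0},{"xyz":[0,0,105],"yaw":0},{"xyz":[0,0,130],"yaw":0}]' ; python3 -m crank '[{"xyz":[-10,-20,0],"yaw":0},{"xyz":[-20,-50,0],"yaw":0},{"xyz":[-30,-85,0],"yaw":0},{"xyz":[-45,-120,0],"yaw":0},{"xyz":[-60,-155,0],"yaw":0},{"xyz":[-70,-190,0],"yaw":0},{"xyz":[-80,-220,0],"yaw":0},{"xyz":[-80,-220,0],"yaw":0}]'
python3 - <<'E'
from bench import bot
import cv2, numpy as np, pickle
from h import *
for n in ["side","top"]:
    d=bot.get_image(n); pickle.dump(d,open(f"{n}9.pkl","wb"));W=cloud(d)
    im=d["image"][110:290,140:380,::-1]
    cv2.imwrite(f"pics/{n}9.png",cv2.resize(np.clip(im.astype(float)*1.6,0,255).astype(np.uint8),None,fx=3.2,fy=3.2,interpolation=cv2.INTER_NEAREST))
    t=np.array([np.cos(np.radians(-10.8)),np.sin(np.radians(-10.8))]);n_=np.array([t[1],-t[0]])
    c=np.array([.5605,.1271]); s=(W[...,:2]-c)@n_*1000; a=(W[...,:2]-c)@t*1000; z=W[...,2]*1000
    if n=="side":
     for nm,z0,z1 in [("blue",50,70),("white",118,142)]:
        m=(z>z0)&(z<z1)&(s>24)&(s<42)&(abs(a)<110)
        q=np.polyfit(a[m],s[m],1); print(nm,m.sum(),"front",np.polyval(q,0),"deg",np.degrees(q[0]),"a",np.percentile(a[m],[0.5,99.5]))
    m=(z>143)&(z<160)&(abs(a)<110)&(abs(s)<50); p=W[m]
    print(n,"rim",m.sum(),rect(p))
    G=np.c_[a[m],s[m],np.ones(m.sum())]; print("plane z=",np.linalg.lstsq(G,z[m],rcond=None)[0])
    for k in ["green","purple"]:
        p=W[mask(d,k)&(W[...,0]>.3)&(W[...,0]<.7)&(W[...,2]>.05)&(W[...,2]<.066)&(W[...,1]<.1)]
        print(k,len(p),cv2.minEnclosingCircle((p[:,:2]*1000).astype(np.float32)) if len(p)>3 else 0)
    o=mask(d,"orange")&(abs(a)<110)&(abs(s)<40)&(z>60); print("orange z,a",np.c_[z[o],a[o]][::4].round())
o=bot.get_obs();print(o["time"],o["ee_pos"],o["force"])
E
```

```text
time: 27.02
ee_pos: [0.5626, 0.1265, 0.0894]
eef_rot: [0.77, 0.638, 0.0, -0.0]
force: [-0.1, -0.8, -0.5]
grip_width: 0.0822
time: 27.52
ee_pos: [0.5627, 0.1269, 0.222]
eef_rot: [0.77, 0.639, 0.001, 0.0]
force: [0.6, 0.9, 0.4]
grip_width: 0.0872
time: 28.18
ee_pos: [0.4806, -0.1007, 0.2195]
eef_rot: [0.773, 0.635, -0.001, 0.001]
force: [-0.5, -0.4, -0.8]
grip_width: 0.0868
blue 182 front 31.40945843193445 deg -0.17340852586889055 a [-94.45132251  93.55360055]
white 292 front 31.06882982050643 deg -0.11956490539799014 a [-95.47809881  93.51140293]
side rim 297 ((559.55419921875, 127.58036041259766), (66.9802474975586, 190.30113220214844), 79.2318115234375)
plane z= [ 1.28547955e-03 -1.15669288e-02  1.48397188e+02]
green 158 ((594.468505859375, -80.93109130859375), 16.9525203704834)
purple 176 ((458.36907958984375, -39.780330657958984), 16.73133659362793)
orange z,a [[131. -92.]
 [151. -94.]
 [150. -86.]
 [151. -88.]
 [150. -91.]
 [151. -93.]
 [151. -93.]]
top rim 246 ((560.5264282226562, 127.0361099243164), (64.41862487792969, 190.49612426757812), 79.28729248046875)
plane z= [-2.71944053e-03 -6.39323130e-03  1.49958237e+02]
green 75 ((592.3251342773438, -81.60659790039062), 14.157384872436523)
purple 36 ((454.14031982421875, -39.321651458740234), 15.175641059875488)
orange z,a [[153. -90.]]
28.2833 [ 0.48231547 -0.09472601  0.2198156 ] [-0.19078557  0.52701566 -0.33985475]
```

View pics/side9.png

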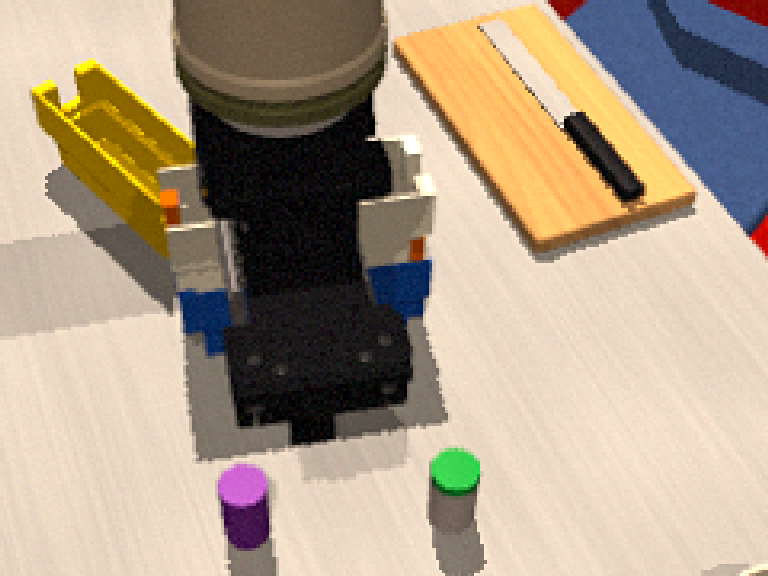

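View pics/top9.png

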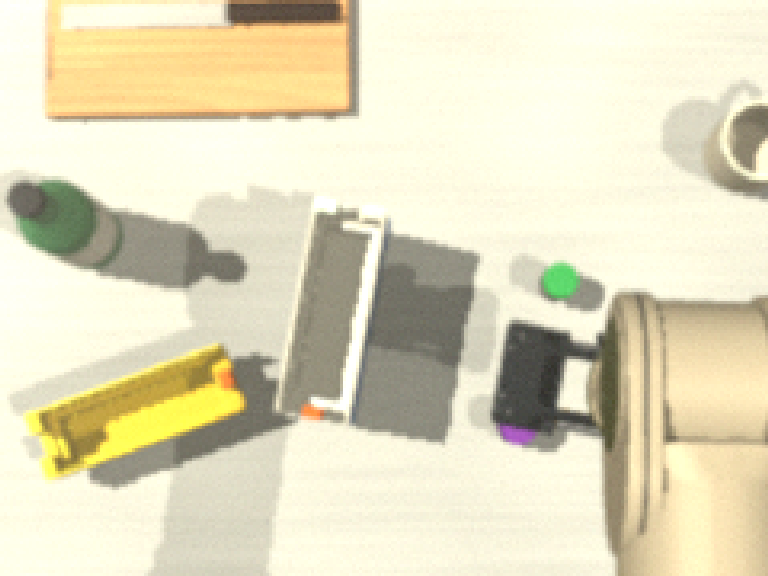

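The stack is square and level: rim at z≈150 (70+80) and tilt under 1°. The centre is (560.5,127.0), the orange tabs are at opposite ends, and the tins and mug have not moved. Let the arm settle, then hand in.

```bash
python3 -m crank '[{"xyz":[0,0,0],"yaw":0},{"xyz":[0,0,0],"yaw":0},{"xyz":[0,0,0],"yaw":0},{"xyz":[0,0,0],"yaw":0}]'; python3 -c "
from bench import bot
print(bot.close_job())"
```

```text
time: 28.62
ee_pos: [0.4829, -0.0924, 0.2195]
eef_rot: [0.769, 0.639, 0.0, -0.0]
force: [-0.5, 0.5, -0.3]
grip_width: 0.0871
the job is handed in; nothing more can be done
None
```

The job is done and handed in at about 28.6 s of the 72 s. I lifted the white bin out and set it on the free spot. I then stood the red tin in the middle of the blue bin's floor and put the white bin back, turned end for end, on the blue rim.

**Last checks (all passed):**
- **Stack:** The white rim is at z ≈ 150 mm, as expected, and level. It is centred at (560.5, 127.0) mm, and its front face is within 0.4 mm of the blue bin's. The orange tabs are at opposite ends.
- **Blue bin:** It measures within about 1 mm of where it started.
- **Red tin:** Before I covered it, its lid was at z ≈ 62 mm and centred, so it was standing upright. It can't be seen now.
- **Bystanders:** The green and purple tins measured within 1–3 mm of their starting places. The purple one was half hidden in the last top view. The oil bottle and mug I checked only by eye, and they looked untouched.

**What disagreed:** The real fingertips ended about 30 mm above the reported tool position. Because of this, my first lift of the white bin held only the top few millimetres of its rim. The first try at the red tin closed on top of its lid with about 6 N, and the tin did not move. I found this in the depth images, corrected for it, and did all later grips at the right depth.

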